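# Tip a piston over into its pin-bore cradle and drop the keeper on it

## Task

Set up the piston that stands on the fixture's loading deck for gauging its pin bore, only by pushing with the fingertips: tip it over into the V cradle so that it lies there crown first with the pin bore facing up, push it along the cradle until the crown rests against the end stop, then push the hinged keeper over so that its pad drops onto the piston. Do not pick the piston up, and leave the other parts on the bench where they stand.

Things in the scene. Friction and masses are not known exactly. Their poses are not given: they have to be found in the camera images.
- fixture: The fixture, screwed down, 250 x 136 mm. Its origin lies on the bench under the middle of the cradle's mouth; z up; x runs along the cradle from the loading deck (x -125 to 0, 116 wide, top at z = 12) to the end stop; y points to the side where the keeper is hinged
- mouth (a point): Middle of the cradle's mouth at deck height, x = 0. From here a V runs to x = 108 between black-lined cheeks, 29 mm apart at deck height, 75 mm at the tops (z = 34), out to y = +-53; the floor between is 1 mm under the deck. A lying piston's lowest line is level with the deck. A standing one is stopped by the cheek ends, its centre 31 mm before the mouth, and tips there about its front foot
- stop (a point): Point on the end stop's face where the crown's middle comes to rest: x = 108, z = 46 in the fixture's frame. The stop plate is 78 wide, 12 thick, its top at z = 56
- piston: The piston to be laid down: aluminium, dia 69, 58 tall, about 0.32 kg, standing crown up on the loading deck, its centre 48 to 75 mm before the mouth, up to 10 mm off the cradle's line. Origin: centre of its underside (skirt's end; acts as a closed flat face); z runs up through the crown; the pin bore runs along its own x axis, at the start along the cradle within 0.15 rad
- crown (a point): Middle of the piston's crown, 58 mm above its origin
- piston_mid (a point): Middle of the piston and its centre of mass, 29 mm above its origin. Tipped about its front foot, the piston goes over by itself past about 0.85 rad; until then its rear side rises as much as it moves forward, and a finger that pushes level without rising with it can jam
- keeper (a joint): Keeper hinge angle: 1.5 = standing open against its rest (start), 0 = pad resting on a piston in the cradle (down to -0.25 with nothing under it). It turns freely, with no spring: pushed towards the cradle past about 0.6 it falls shut by its own weight (0.24 kg). A point on its outer face moves on an arc about the hinge, up as well as over
- keeper_hinge (a point): The keeper's hinge pin, at x = 92, y = 58, z = 40 in the fixture's frame; it runs along the fixture's x
- keeper_knob (a point): Middle of the black knob (dia 21) at the keeper's end. The keeper is a cranked bar 18 mm wide: closed, a leg 56 mm up from the hinge, then an arm 10 mm thick reaching 82 mm across the cradle to the knob, a rubber pad under it. Open, the arm stands upright, its outer face 53 to 60 mm outside the hinge, the knob on top about 135 mm over the bench
- spare_piston: a second, identical piston standing on its skirt on the bench (dia 69, 58 tall); leave alone. Origin: centre of its underside
- tappet_a: bucket tappet, dia 33, 26 tall, on the bench; leave alone. Origin: centre of its underside
- tappet_b: bucket tappet like tappet_a; leave alone
- spring_a: valve spring, dia 29, 44 tall, standing on the bench; leave alone. Origin: centre of its underside
- valve_a: engine valve standing on its head, dia 33, 109 tall; leave alone. Origin: centre of its underside
- valve_b: engine valve standing on its head, dia 29, 109 tall; leave alone. Origin: centre of its underside
- bolt_a: flanged head bolt standing on its head, dia 22, 40 tall; leave alone. Origin: centre of its underside
Things that resemble listed ones, but are neither listed nor needed, are in the scene too. What is shaped like the piston but blue, pink or red is not meant.

How it is judged:
By the outcome, as a careful person would: the job done as asked, in the order asked, and still so for the second after the job is handed in, with the robot touching nothing.
It also fails if it takes over 67 s, if anything falls off the work surface, if the arm or the gripper's body presses on something with over 40 N, if the wrist force passes 120 N, or if a joint passes its speed limit or range.

## Robot

A 6-joint arm with a two-finger parallel gripper is mounted at the origin on the work surface; the furniture and walls round the work are solid. World frame = base frame: x ahead of the robot, y to its left, z up, the work surface at z = 0. Lengths are in mm, angles in rad, forces in N, time in s.
With the tool pointing down it reaches from about 350 to 775 mm from the base axis. Payload 7.3 kg.
Tool frame: the origin (TCP) lies at the very end of the fingers, on their centre line; the grasp point (between the pads) lies behind it (bot.grip_point_offset is the z of the grasp point in the tool frame, in mm); z points along the fingers, y is the line along which they close (so a half turn about z gives the same grasp; the last joint's range is limited). The gripper opens to 92 mm and grips with 3 to 60 N. Pads are 19 mm wide; open, the fingers measure 130 mm over their backs; the gripper's body (75 mm by 190 mm) begins 47 mm behind the grasp point.
Start: joints at [-0.146, 0.342, 1.524, -0, 1.275, -0.146], TCP at [525.022, 0.019, 189.441] pointing down, gripper open.
Joint ranges: [-2.53, 2.53], [-0.77, 2.02], [0.04, 2.7], [-1, 4.14], [0.28, 2.66], [-3.11, 3.11]. Speed limits (rad/s): [2.57, 2.57, 3.14, 3.14, 3.14, 3.14].

## Interface

Orientations are given as [roll, pitch, yaw] about the fixed x, y, z axes, in that order (R = Rz(yaw) Ry(pitch) Rx(roll)).
In Python, from plant import bot gives the robot as it stands. The module is installed in compiled form; this text tells all that it offers.
- The arm moves only by the shell command python3 -m crank 'ROWS'. ROWS is JSON, a list that holds one entry, the list of rows, each a list of 5 numbers: the opening, from 0 (shut) to 1 (fully open), then the shift along the tool's x, y, z in cm, then the turn about the tool's z in degrees. In form: [[[claw, x, y, z, turn], ...]]. A call has exactly 10 rows; each row is the pose to reach, as a shift and turn from the pose commanded when the call began, along the tool's axes at that moment; what a row does not reach only later rows make up. A row lasts 1/10 s, in which the tool goes at most 50 mm and 8.59 degrees, less where a joint would pass 70% of its speed; a pose out of reach is approached as far as the arm can. A call with a gripper value outside its range is refused whole. The fingers move at their own pace and stop on an object; the grip force is fixed at half the most. Time passes only in rows, so rows that repeat a pose let the fingers close, or fill a call up. It gives the time, the measured TCP pose, the force, the opening and the grip force at its end, in the units of the state.
- bot.get_obs(): the state, without advancing time (a new reading comes with each control period).
- bot.capture(name): name is "scene" or "side" or "wrist"; returns (picture, depth): 400x640x3 uint8, red, green, blue; 400x640 float32, mm along the optical axis (not along the pixel's ray), 0 where there is no reading.
- bot.calibration(name): a dict with "vertical_fov" (degrees; the focal length in pixels is half the picture's height over the tangent of half this angle, whatever the lens; pixels are square), "cx", "cy" (the principal point, pixels), "rvec" (rotation vector, rad) and "tvec" (3), from world to camera coordinates, as OpenCV has them; the wrist camera has in their place "tool_from_camera" (4x4, takes a point from camera to tool coordinates, whose origin is the TCP and whose axes are the flange's). Camera axes: x right, y down, z forward; pixel columns grow to the right and rows downward; lengths in mm; the calibration is good to about 2 mm. A picture is of the moment at which its call begins: read the wrist's pose just before it. calibration takes no time and is no camera call.
- bot.close_job(): hands the job in; it is judged then, once.
The state is a dict: "time": time; "joint_positions": joint angles; "dq": joint speeds; "tau": joint torques, N m; "tool_pos": TCP position; "tcp_rot": TCP orientation; "contact_force": force on the tool from outside, world axes, zero at the start; "moment": the same for the moment, N m; "grip_width": finger opening in mm; "finger_force": force on a finger pad.
Only numpy, scipy, OpenCV 4.12 (cv2) and the standard library are available. Lean on these libraries where they do the work, as an engineer would, in place of code of your own. Each camera call takes 0.05 s, during which the arm holds its last target. There are 200 camera calls.

## Working session

There is one attempt and no reset: what is moved stays moved. The work goes in short steps, Python scripts to look and compute and a shell command to move; the robot and the scene stay as the last step left them, time stands still between calls to the robot, and variables do not carry over. Pictures are saved under pics/ and viewed, at most 10 in all, crops included, and the job is handed in when it is done.

```bash
mkdir -p pics; cat > h.py <<'E'
import numpy as np, cv2
from plant import bot
from scipy.spatial.transform import Rotation as R
def cam(name,obs=None):
    c=bot.calibration(name); f=200/np.tan(np.radians(c["vertical_fov"])/2)
    if "rvec" in c:
        Rm=cv2.Rodrigues(np.array(c["rvec"],float))[0]; t=np.array(c["tvec"],float).ravel()
        T=np.eye(4); T[:3,:3]=Rm.T; T[:3,3]=-Rm.T@t
    else:
        W=np.eye(4); W[:3,:3]=R.from_euler('xyz',obs["tcp_rot"]).as_matrix(); W[:3,3]=obs["tool_pos"]
        T=W@np.array(c["tool_from_camera"])
    return f,c["cx"],c["cy"],T
def pt(k,u,v,d):
    f,cx,cy,T=k; p=np.array([(u-cx)*d/f,(v-cy)*d/f,d,1.0]); return (T@p)[:3]
def ray(k,u,v,z):
    f,cx,cy,T=k; r=T[:3,:3]@np.array([(u-cx)/f,(v-cy)/f,1]); o=T[:3,3]; return o+r*(z-o[2])/r[2]
def proj(k,P):
    f,cx,cy,T=k; q=np.linalg.inv(T)@np.append(P,1); return q[0]/q[2]*f+cx,q[1]/q[2]*f+cy
def cloud(k,D):
    f,cx,cy,T=k; v,u=np.mgrid[0:400,0:640]; P=np.stack([(u-cx)*D/f,(v-cy)*D/f,D],-1)@T[:3,:3].T+T[:3,3]; P[D<=0]=np.nan; return P
def snap(name,tag):
    o=bot.get_obs(); rgb,d=bot.capture(name); np.savez(f"{tag}.npz",rgb=rgb,d=d); cv2.imwrite(f"pics/{tag}.png",rgb[...,::-1]); return cam(name,o),rgb,d
E
python3 - <<'E'
from h import *
o=bot.get_obs(); print(o, bot.grip_point_offset)
for n in ("scene","side","wrist"):
    k,rgb,d=snap(n,n+"0"); print(n,k[0],k[3].round(2),(d>0).mean())
a=[cv2.imread(f"pics/{n}0.png") for n in("scene","side")]
cv2.imwrite("pics/two.png",cv2.resize(np.vstack(a),(480,600)))
E
```

```text
{'time': 0.0, 'joint_positions': array([-1.46017563e-01,  3.42746499e-01,  1.52497685e+00, -2.65468976e-07,
        1.27539970e+00, -1.45988886e-01]), 'dq': array([-1.56588088e-03,  3.67102387e-04, -9.91791674e-05, -3.01894300e-03,
       -2.68505517e-03, -1.04462888e-03]), 'tau': array([ 7.61924657e-04, -4.31245601e+01, -2.44219762e+01,  7.17750052e-02,
        5.59406646e-02, -1.04314388e-04]), 'tool_pos': array([5.24554509e+02, 7.84626744e-02, 1.88746682e+02]), 'tcp_rot': array([-3.14007850e+00, -2.22376706e-04,  1.57076756e+00]), 'contact_force': array([ 0.31994217,  0.3524677 , -0.00549348]), 'moment': array([-0.00134443,  0.02664475,  0.0367407 ]), 'finger_force': 0.0, 'grip_width': 91.88633452968284} -18.8
scene 380.119319384189 [[ 7.5000e-01 -3.1000e-01  5.9000e-01 -2.0622e+02]
 [-6.6000e-01 -3.7000e-01  6.5000e-01 -5.7268e+02]
 [ 1.0000e-02 -8.7000e-01 -4.8000e-01  5.8792e+02]
 [ 0.0000e+00  0.0000e+00  0.0000e+00  1.0000e+00]] 0.98345703125
side 433.5369539618641 [[ 9.4000e-01 -2.0000e-01  2.7000e-01  1.4173e+02]
 [-3.3000e-01 -6.0000e-01  7.2000e-01 -5.9294e+02]
 [ 2.0000e-02 -7.7000e-01 -6.4000e-01  7.0017e+02]
 [ 0.0000e+00  0.0000e+00  0.0000e+00  1.0000e+00]] 0.9930703125
wrist 293.835660159382 [[ 1.0000e+00 -0.0000e+00 -0.0000e+00  5.2414e+02]
 [-0.0000e+00 -9.6000e-01 -2.9000e-01  7.8980e+01]
 [-0.0000e+00  2.9000e-01 -9.6000e-01  3.8439e+02]
 [ 0.0000e+00  0.0000e+00  0.0000e+00  1.0000e+00]] 0.99599609375
```

View pics/scene0.png

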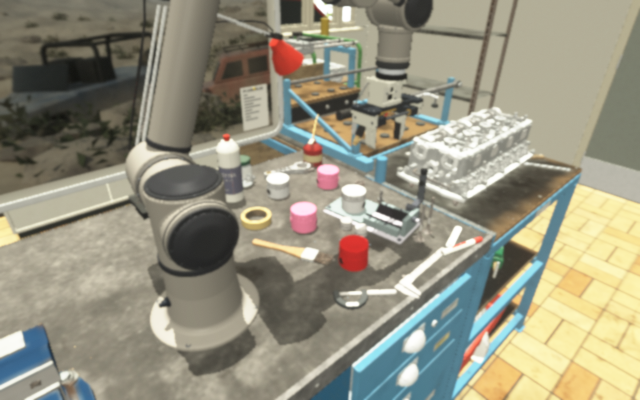

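View pics/side0.png

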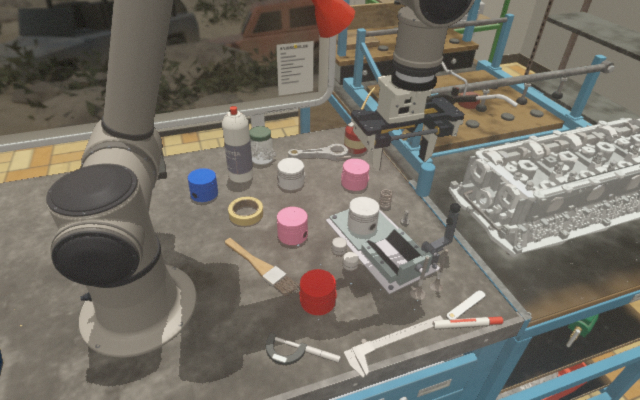

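The side view shows the piston at about (363,215), the cradle (395,250), the keeper knob (455,210) and the stop near (420,265). Pink and red decoys stand at (292,225) and (318,292), and the spare is at (290,173).

```bash
python3 - <<'E'
from h import *
z=np.load("side0.npz"); k=cam("side"); P=cloud(k,z["d"]); 
for u,v in [(363,206),(363,215),(363,230),(390,245),(345,215),(400,282),(455,212),(447,245),(430,262),(340,243),(351,261),(290,168)]: print((u,v),P[v,u].round(0))
print(P[380,300],P[130,60])
r=z["rgb"][170:310,300:500]; cv2.imwrite("pics/c.png",cv2.resize(r,(800,560),interpolation=cv2.INTER_CUBIC)[...,::-1])
E
```

```text
(363, 206) [494.  71.  69.]
(363, 215) [481.  41.  71.]
(363, 230) [483.  37.  29.]
(390, 245) [528. -12.  14.]
(345, 215) [471. 111.  14.]
(400, 282) [ 498. -115.   17.]
(455, 212) [628. -70. 132.]
(447, 245) [656. -44.   4.]
(430, 262) [ 572. -102.   37.]
(340, 243) [420.  17.  27.]
(351, 261) [422. -39.  27.]
(290, 168) [385. 279.  56.]
[ 247.66761356 -239.84350651    2.47892258] [-150.65977164  534.51048581  118.85328475]
```

View pics/c.png

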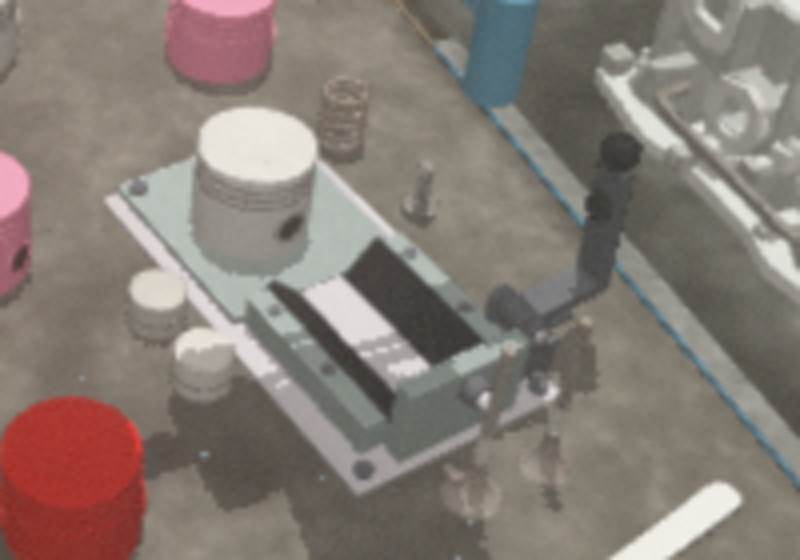

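View pics/wrist0.png

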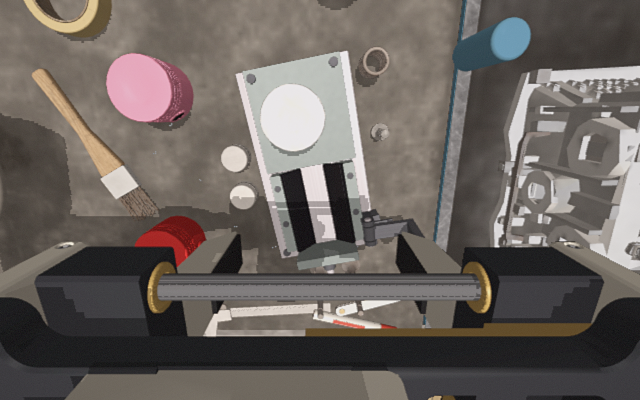

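The wrist view shows the deck's far edge at about (238,73)-(348,52), the crown disc at (293,117), the mouth line at about (278,172)-(352,162), the two black cheeks and the hinge at (370,228). The cradle runs towards world -y, with the keeper on the +x side.

```bash
cat > m.py <<'E'
from h import *
def crown(rgb,k,box,z=70,thr=195):
    g=rgb.min(2); m=np.zeros((400,640),np.uint8); a,b,c,d=box; m[b:d,a:c]=(g[b:d,a:c]>thr)*255
    m=cv2.morphologyEx(m,cv2.MORPH_OPEN,np.ones((5,5)))
    C=max(cv2.findContours(m,0,1)[0],key=cv2.contourArea); e=cv2.fitEllipse(cv2.convexHull(C))
    w=np.array([ray(k,u,v,z)[:2] for u,v in C[:,0]]); cc,r=cv2.minEnclosingCircle(w.astype(np.float32))
    return e,np.array(cc),r
E
python3 - <<'E'
from m import *
o=bot.get_obs(); kw=cam("wrist",o); zw=np.load("wrist0.npz"); w=zw["rgb"]
e,c,r=crown(w,kw,(245,70,345,165)); print("crown wrist",e,c,r)
ks=cam("side"); zs=np.load("side0.npz"); e2,c2,r2=crown(zs["rgb"],ks,(340,190,390,220),thr=175); print("crown side",e2,c2,r2)
# triangulate crown centre
def rd(k,u,v): 
    f,cx,cy,T=k; d=T[:3,:3]@np.array([(u-cx)/f,(v-cy)/f,1]); return T[:3,3],d/np.linalg.norm(d)
def tri(a,b):
    A=np.zeros((3,3));y=np.zeros(3)
    for o_,d in(a,b): M=np.eye(3)-np.outer(d,d);A+=M;y+=M@o_
    return np.linalg.solve(A,y)
print("tri",tri(rd(kw,*e[0]),rd(ks,*e2[0])))
# black cheeks
P=cloud(kw,zw["d"])
m=np.zeros((400,640),np.uint8); m[160:250,270:365]=(w[160:250,270:365].max(2)<60)*255
for C in sorted(cv2.findContours(m,0,1)[0],key=cv2.contourArea)[-2:]:
    q=cv2.approxPolyDP(C,4,True)[:,0]; print("cheek",cv2.contourArea(C))
    for u,v in q: print((u,v),"z12",ray(kw,u,v,12).round(1)[:2],"z34",ray(kw,u,v,34).round(1)[:2],"cloud",P[v,u].round(0))
print("crown cloud",P[117,293], "deck",P[165,270],P[70,270])
# plate corners
for u,v in [(238,73),(348,52)]: print(ray(kw,u,v,12)[:2],ray(kw,u,v,6)[:2],P[v,u])
# knob from side (black) and scene
cr=np.zeros((400,640),np.uint8); cv2.imwrite("pics/wc.png",cv2.resize(w[45:275,225:425],(690,600)[::1],interpolation=cv2.INTER_CUBIC)[...,::-1])
E
```

```text
crown wrist ((291.9920959472656, 116.90135955810547), (64.28954315185547, 67.04621124267578), 165.25950622558594) [496.4776001   69.72310638] 33.75965881347656
crown side ((363.9807434082031, 205.82754516601562), (18.316425323486328, 29.866722106933594), 95.49817657470703) [496.28488159  70.19597626] 33.48790740966797
tri [496.49222057  70.4456266   69.50205261]
cheek 1361.5
(np.int32(324), np.int32(164)) z12 [530.5  10.9] z34 [530.2  15. ] cloud [531.  11.  13.]
(np.int32(337), np.int32(239)) z12 [549.  -93.9] z34 [547.6 -83.7] cloud [549. -93.  14.]
(np.int32(354), np.int32(242)) z12 [572.7 -98.4] z34 [569.8 -88. ] cloud [570. -90.  30.]
(np.int32(342), np.int32(163)) z12 [553.5  12.2] z34 [551.8  16.2] cloud [552.  15.  29.]
cheek 1464.5
(np.int32(297), np.int32(169)) z12 [495.8   4.5] z34 [497.5   8.9] cloud [nan nan nan]
(np.int32(280), np.int32(175)) z12 [473.7  -3.4] z34 [476.6   1.5] cloud [476.   1.  30.]
(np.int32(297), np.int32(248)) z12 [ 493.3 -107.6] z34 [495.2 -96.6] cloud [495. -98.  31.]
(np.int32(305), np.int32(249)) z12 [ 504.5 -109.2] z34 [505.7 -98.1] cloud [ 505. -102.   26.]
(np.int32(315), np.int32(241)) z12 [518.6 -96.9] z34 [518.9 -86.5] cloud [519. -98.  11.]
crown cloud [497.0845397   70.42405016  67.06616096] deck [461.28760824   9.60474314  11.59443807] [466.84110208 121.95155005  11.72299333]
[429.19949273 118.70175511] [427.66952419 119.34178069] [427.38983475 119.45878205   4.90315608]
[557.52018316 140.94288278] [558.05727976 141.94118153] [558.43567232 142.64449788   1.77291055]
```

View pics/wc.png

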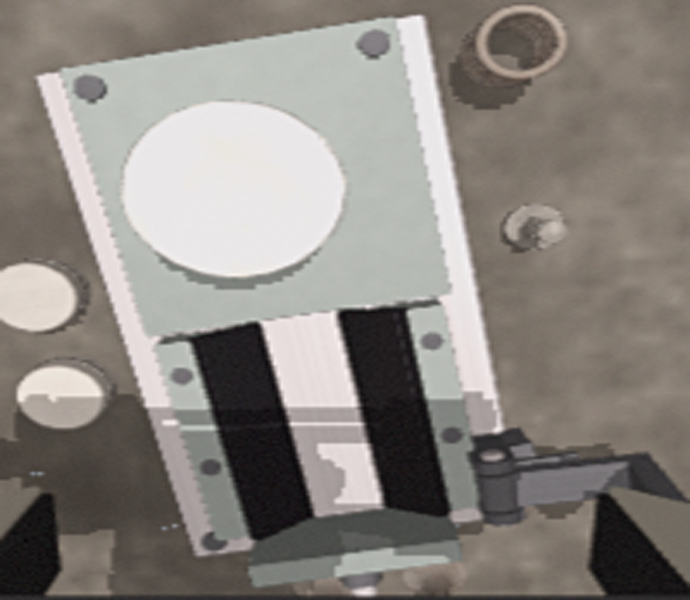

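```bash
cat >> m.py <<'E'
a=np.radians(10.); X=np.array([np.sin(a),-np.cos(a)]); Y=np.array([np.cos(a),np.sin(a)]); O=81.6*X+508.4*Y
def tof(p): d=np.asarray(p)[...,:2]-O; return np.stack([d@X,d@Y,np.asarray(p)[...,2]],-1)
def tow(q): return np.append(O+q[0]*X+q[1]*Y,q[2])
def tool():
    o=bot.get_obs(); print("t",round(o["time"],2),"tcp_f",tof(o["tool_pos"]).round(1),"yaw",np.degrees(o["tcp_rot"][2]).round(1),"F",o["contact_force"].round(1),"w",round(o["grip_width"],1))
E
python3 - <<'E'
from m import *
tool()
o=bot.get_obs(); ks=cam("side"); zs=np.load("side0.npz")
w=zs["rgb"]; P=cloud(ks,zs["d"])
# bore yaw: darkest blob on piston
m=np.zeros((400,640),np.uint8); s=w[215:240,345:382].max(2); m[215:240,345:382]=(s<95)*255
C=max(cv2.findContours(m,0,1)[0],key=cv2.contourArea); M=cv2.moments(C); u,v=M["m10"]/M["m00"],M["m01"]/M["m00"]
f,cx,cy,T=ks; d=T[:3,:3]@np.array([(u-cx)/f,(v-cy)/f,1]); oo=T[:3,3]; c=np.array([496.4,70.2])
q=oo[:2]-c; A=d[:2]@d[:2];B=q@d[:2];t=(-B-np.sqrt(B*B-A*(q@q-34.5**2)))/A; p=oo+t*d
r=p[:2]-c; print("bore px",u,v,cv2.contourArea(C),"pt",p,"yaw rel X (about up)",np.degrees(np.arctan2(r@Y,r@X)))
print("hinge,knob",tow([92,58,40]),tow([92,118,110]),"px",proj(ks,tow([92,110,135])))
for n in("side","scene","wrist"):
    k=cam(n,o) ; Q=tof(cloud(k,np.load(n+"0.npz")["d"])).reshape(-1,3)
    ok=(Q[:,0]>-200)&(Q[:,0]<260)&(Q[:,1]>-150)&(Q[:,1]<330)&(Q[:,2]>30)&(Q[:,2]<190)
    print(n); H={}
    for x,y,z in Q[ok]: H.setdefault((int(x//40)*40,int(y//40)*40),[]).append(z)
    print({k_:int(np.max(v_)) for k_,v_ in sorted(H.items()) if len(v_)>5})
E
```

```text
t 0.15 tcp_f [  9.4   8.3 188.9] yaw 90.0 F [ 0.8  0.4 -0.2] w 91.8
bore px 372.0 226.5 11.0 pt [504.96558954  36.78023525  33.28810675] yaw rel X (about up) 4.375633958525088
hinge,knob [587.94043495 -72.60829809  40.        ] [647.02890013 -62.18940743 110.        ] px (np.float64(458.3982746970338), np.float64(207.8567814682688))
side
{(-200, 40): 62, (-200, 80): 61, (-200, 200): 161, (-160, -160): 61, (-120, -160): 62, (-120, -40): 72, (-120, 0): 72, (-120, 40): 46, (-120, 80): 48, (-120, 160): 92, (-120, 200): 93, (-80, -80): 72, (-80, -40): 74, (-80, 0): 73, (-80, 200): 86, (-80, 240): 50, (-40, -40): 74, (-40, 0): 72, (-40, 80): 42, (-40, 240): 163, (-40, 280): 162, (-40, 320): 153, (0, -80): 32, (0, -40): 35, (0, 0): 35, (0, 40): 31, (0, 200): 101, (0, 240): 167, (0, 280): 167, (0, 320): 159, (40, -80): 33, (40, -40): 35, (40, 0): 34, (40, 40): 51, (40, 200): 108, (40, 240): 155, (40, 280): 157, (40, 320): 156, (80, -80): 32, (80, -40): 59, (80, 0): 59, (80, 40): 50, (80, 80): 146, (80, 200): 151, (80, 240): 170, (80, 280): 156, (80, 320): 156, (120, -40): 110, (120, 0): 111,
[... 1027 characters left out ...]
-160): 60, (-120, -40): 72, (-120, 0): 72, (-120, 40): 44, (-120, 80): 45, (-120, 160): 91, (-120, 200): 91, (-80, -80): 71, (-80, -40): 72, (-80, 0): 72, (-80, 200): 85, (-80, 240): 49, (-80, 280): 56, (-80, 320): 46, (-40, -40): 72, (-40, 0): 72, (-40, 80): 41, (-40, 200): 72, (-40, 240): 151, (-40, 280): 131, (-40, 320): 65, (0, -80): 32, (0, -40): 34, (0, 0): 35, (0, 40): 31, (0, 200): 101, (0, 240): 153, (40, -80): 31, (40, -40): 33, (40, 0): 33, (40, 40): 49, (40, 80): 92, (40, 200): 139, (40, 240): 154, (80, -40): 58, (80, 0): 58, (80, 40): 49, (80, 80): 96, (80, 200): 146, (80, 240): 164, (80, 280): 138, (120, -40): 110, (120, 0): 109, (120, 200): 64, (120, 240): 84, (120, 280): 129}
```

```bash
python3 -m crank '[[[0.43,4,-1.2,0,-4],[0.43,8,-2.4,0,-8],[0.43,12.7,-3.8,0,-10],[0.43,12.7,-3.8,4,-10],[0.43,12.7,-3.8,8,-10],[0.43,12.7,-3.8,12,-10],[0.43,12.7,-3.8,15,-10],[0.43,12.7,-3.8,16.4,-10],[0.43,12.7,-3.8,16.4,-10],[0.43,12.7,-3.8,16.4,-10]]]'; python3 -c "
from m import *
tool(); snap('side','s1')
cv2.imwrite('pics/s1c.png',cv2.resize(cv2.imread('pics/s1.png')[120:320,280:520],(720,600)))"
```

```text
time: 1.15
tool_pos: [487.2, 127.0, 25.7]
tcp_rot: [-3.142, 0.0, 1.745]
contact_force: [-0.0, -0.1, 0.2]
grip_width: 39.7
finger_force: 0.0
t 1.15 tcp_f [-122.1   -6.5   25.7] yaw 100.0 F [-0.  -0.1  0.2] w 39.7
```

View pics/s1c.png

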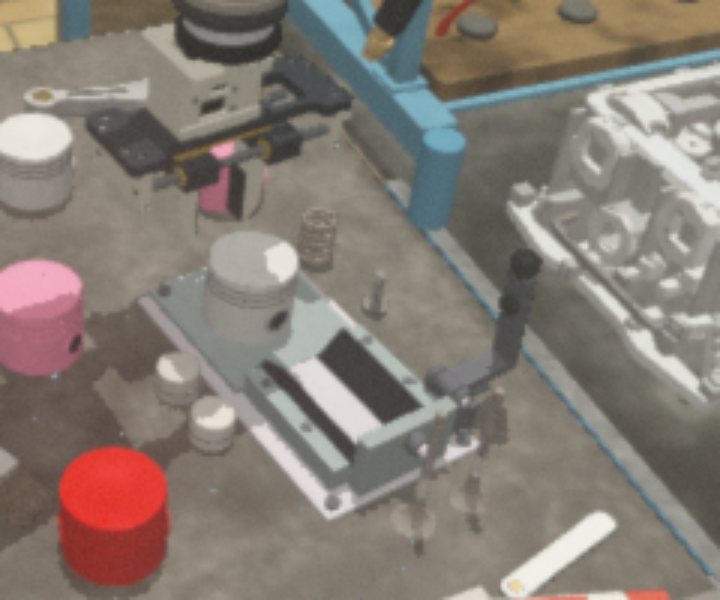

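```bash
python3 -m crank '[[[0.43,-1,0,0,0],[0.43,-1.8,0,0,0],[0.43,-2.2,0,0,0],[0.43,-2.6,0.1,0,0],[0.43,-3.0,0.2,0,0],[0.43,-3.4,0.3,0,0],[0.43,-3.8,0.4,0,0],[0.43,-4.2,0.5,0,0],[0.43,-4.6,0.6,0,0],[0.43,-4.9,0.65,0,0]]]'; python3 -c "
from m import *
tool(); k,r,d=snap('wrist','w1'); e,c,rr=crown(r,k,(200,40,420,330),thr=150);print(e,tof([*c,70]),rr)
k,r,d=snap('side','s2'); e,c,rr=crown(r,k,(340,190,400,235),thr=150);print(e,tof([*c,70]),rr)"
```

```text
time: 2.2
tool_pos: [502.3, 80.0, 25.7]
tcp_rot: [3.141, -0.0, 1.745]
contact_force: [-1.3, 5.1, 3.8]
grip_width: 39.2
finger_force: 2.6
t 2.2 tcp_f [-73.1   0.2  25.7] yaw 100.0 F [-1.3  5.1  3.8] w 39.2
((315.5462341308594, 177.29708862304688), (181.7323455810547, 337.8829650878906), 177.13275146484375) [-105.77043239   -1.55336843   70.        ] 54.86855697631836
((373.443115234375, 212.06588745117188), (19.942646026611328, 30.814289093017578), 101.54641723632812) [-37.57616783   0.52435709  70.        ] 34.93942642211914
```

View pics/w1.png

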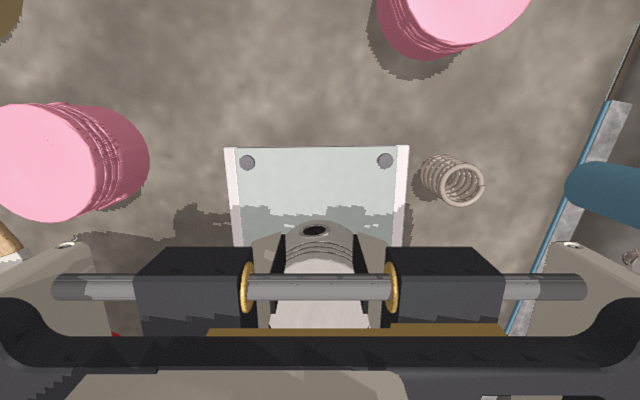

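The wrist view shows the rear of the piston sitting symmetrically between the fingers. Its bore is at (314,230), about 4° off, which matches the side view.

```bash
python3 -m crank '[[[0.43,-0.2,0,0,0],[0.43,-0.4,0,0,0],[0.43,-0.5,0,0,0],[0.43,-0.5,0,0,0],[0.43,0.5,0,0,0],[0.43,0.8,0,-1.5,0],[0.43,0.8,0,-2.9,0],[0.43,0.8,0,-2.9,0],[0.43,0.2,0,-2.9,0],[0.43,-0.3,0,-2.9,0]]]'; python3 -c "
from m import *
tool(); k,r,d=snap('side','s3'); e,c,rr=crown(r,k,(340,190,410,240),thr=150);print(e,tof([*c,70]),rr)"
```

```text
time: 3.3
tool_pos: [502.0, 76.4, 53.6]
tcp_rot: [-3.14, 0.0, 1.746]
contact_force: [-0.3, -0.4, -0.1]
grip_width: 39.3
finger_force: 0.0
t 3.3 tcp_f [-69.7  -0.8  53.6] yaw 100.0 F [-0.3 -0.4 -0.1] w 39.3
((361.906982421875, 216.00672912597656), (23.65302085876465, 56.999916076660156), 80.13613891601562) [-35.02448057 -30.42540367  70.        ] 63.050193786621094
```

```bash
python3 -m crank '[[[0.43,-0.3,0,0,0],[0.43,-0.7,0,-0.3,0],[0.43,-1.1,0,-0.9,0],[0.43,-1.5,0,-1.35,0],[0.43,-2.0,0,-1.75,0],[0.43,-2.5,0,-2.1,0],[0.43,-3.0,0,-2.45,0],[0.43,-3.4,0,-2.65,0],[0.43,-3.8,0,-2.85,0],[0.43,-3.8,0,-2.85,0]]]'; python3 -c "
from m import *
tool(); snap('side','s4')
cv2.imwrite('pics/s4c.png',cv2.resize(cv2.imread('pics/s4.png')[150:310,310:500],(712,600)))"
```

```text
time: 4.35
tool_pos: [509.3, 39.0, 83.2]
tcp_rot: [3.141, 0.0, 1.745]
contact_force: [0.6, 0.7, 0.1]
grip_width: 39.6
finger_force: 0.0
t 4.35 tcp_f [-31.6  -0.1  83.2] yaw 100.0 F [0.6 0.7 0.1] w 39.6
```

View pics/s4c.png

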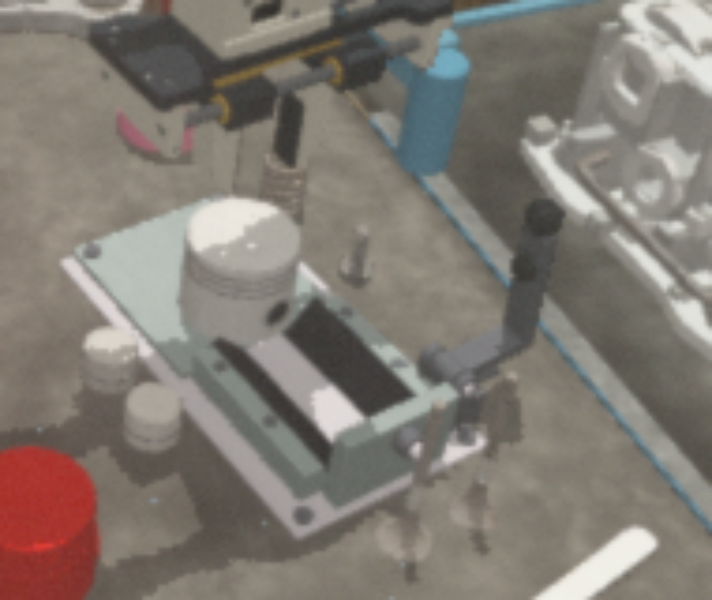

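The piston is still standing against the cheek ends. The fingertips rose past it and are now above the crown, so I'll back off and repeat with more lead and less rise.

```bash
python3 -m crank '[[[0.43,2,0,0,0],[0.43,5,0,0,0],[0.43,5,0,1,0],[0.43,5,0,3.3,0],[0.43,5,0,3.3,0],[0.43,4.4,0,3.3,0],[0.43,4.1,0,3.3,0],[0.43,3.9,0,3.3,0],[0.43,3.7,0,3.3,0],[0.43,3.5,0,3.3,0]]]'; python3 -c "
from m import *
tool(); k,r,d=snap('side','s5'); P=tof(cloud(k,d))[185:260,330:420].reshape(-1,3); Q=P[(P[:,2]>66)&(P[:,2]<80)&(P[:,1]>-40)&(P[:,1]<40)&(P[:,0]<20)];print(len(Q),Q.min(0),Q.max(0),np.median(Q,0))"
```

```text
time: 5.4
tool_pos: [503.3, 73.6, 50.3]
tcp_rot: [3.141, 0.0, 1.745]
contact_force: [-0.9, -0.0, -0.3]
grip_width: 39.7
finger_force: 0.0
t 5.4 tcp_f [-66.7   0.   50.3] yaw 100.0 F [-0.9 -0.  -0.3] w 39.7
520 [-69.22363546 -33.42201265  66.0804313 ] [ 1.49157262 34.07630171 74.83281772] [-32.25377512  -0.53333834  70.64275386]
```

```bash
python3 -m crank '[[[0.43,-0.3,0,0,0],[0.43,-0.6,0,-0.1,0],[0.43,-0.9,0,-0.35,0],[0.43,-1.2,0,-0.65,0],[0.43,-1.5,0,-0.95,0],[0.43,-1.7,0,-1.15,0],[0.43,-1.9,0,-1.3,0],[0.43,-1.9,0,-1.3,0],[0.43,-1.9,0,-1.3,0],[0.43,-1.9,0,-1.3,0]]]'; python3 -c "
from m import *
tool(); k,r,d=snap('side','s6'); 
P=tof(cloud(k,d))[180:270,330:430].reshape(-1,3); Q=P[(P[:,2]>40)&(P[:,2]<110)&(P[:,1]>-8)&(P[:,1]<8)&(P[:,0]>-80)&(P[:,0]<60)]
print(Q[np.argsort(Q[:,0])][::8].round(0).tolist())"
```

```text
time: 6.45
tool_pos: [506.1, 55.4, 62.8]
tcp_rot: [-3.141, -0.0, 1.745]
contact_force: [-0.7, 0.7, -0.2]
grip_width: 39.8
finger_force: 0.0
t 6.45 tcp_f [-48.2  -0.3  62.8] yaw 100.0 F [-0.7  0.7 -0.2] w 39.8
[[-70.0, -1.0, 68.0], [-63.0, -3.0, 71.0], [-58.0, -7.0, 74.0], [-55.0, 0.0, 70.0], [-51.0, 0.0, 70.0], [-49.0, -2.0, 70.0], [-44.0, 1.0, 70.0], [-41.0, -4.0, 68.0], [-37.0, 1.0, 69.0], [-34.0, 2.0, 69.0], [-30.0, 4.0, 70.0], [-25.0, 6.0, 70.0], [-23.0, 4.0, 70.0], [-18.0, -7.0, 72.0], [-13.0, -3.0, 72.0], [-10.0, 6.0, 71.0], [-5.0, 5.0, 72.0], [-3.0, 1.0, 72.0], [-3.0, -2.0, 71.0], [-2.0, 7.0, 74.0], [-1.0, 0.0, 47.0], [-1.0, 3.0, 46.0], [-1.0, -6.0, 48.0], [-0.0, 8.0, 45.0], [0.0, -6.0, 45.0], [0.0, 8.0, 42.0]]
```

```bash
python3 -c "
from m import *
k=cam('side'); z=np.load('s6.npz'); o=bot.get_obs()
u,v=proj(k,o['tool_pos']); print(u,v)
im=cv2.imread('pics/s6.png'); cv2.drawMarker(im,(int(u),int(v)),(0,0,255),0,6,1)
cv2.imwrite('pics/s6c.png',cv2.resize(im[130:290,300:490],(712,600)))"
```

```text
370.3042939413946 211.3556612458432
```

View pics/s6c.png

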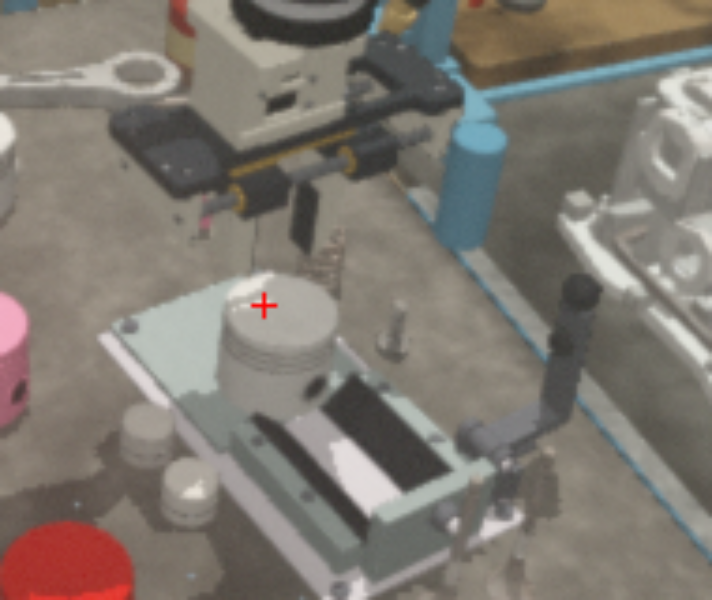

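The marker shows where the TCP should be, and the piston is still upright in front of the fingers. I'll use the wrist depth numbers to find out why.

```bash
python3 -c "
from m import *
k,r,d=snap('wrist','w2'); P=tof(cloud(k,d)).reshape(-1,3); tool()
for lo,hi in((14,30),(30,45),(45,60),(60,68),(68,76),(76,95),(95,130)):
  Q=P[(P[:,2]>lo)&(P[:,2]<hi)&(abs(P[:,1])<60)&(P[:,0]>-120)&(P[:,0]<10)]
  print(lo,hi,len(Q)); 
  for y in range(-50,50,5):
    q=Q[(Q[:,1]>=y)&(Q[:,1]<y+5)]
    if len(q)>3: print((y,q[:,0].min().round(),q[:,0].max().round()),end=' ')
  print()
"
```

```text
t 6.55 tcp_f [-48.2  -0.3  62.8] yaw 100.0 F [ 0.2 -0.5  0.2] w 39.3
14 30 551
(-50, np.float64(-120.0), np.float64(-83.0)) (-35, np.float64(-78.0), np.float64(-47.0)) (-30, np.float64(-93.0), np.float64(-50.0)) (-25, np.float64(-84.0), np.float64(-56.0)) (-20, np.float64(-109.0), np.float64(-61.0)) (-15, np.float64(-114.0), np.float64(-64.0)) (-10, np.float64(-68.0), np.float64(-67.0)) (-5, np.float64(-101.0), np.float64(-67.0)) (0, np.float64(-98.0), np.float64(-67.0)) (5, np.float64(-120.0), np.float64(-66.0)) (10, np.float64(-67.0), np.float64(-64.0)) (15, np.float64(-119.0), np.float64(-61.0)) (20, np.float64(-117.0), np.float64(-58.0)) (25, np.float64(-114.0), np.float64(-54.0)) (30, np.float64(-78.0), np.float64(-49.0)) (40, np.float64(-120.0), np.float64(-28.0)) (45, np.float64(-120.0), np.float64(-46.0)) 
30 45 359
(-35, np.float64(-49.0), np.float64(-48.0)) (-30, np.float64(-57.0), np.float64(-50.0)) (-25, np.float64(-61.0), np.float64(-57.0)) (-20, np.float64(-64.0), np.float64(-61.0)) (-15, np.float64(-68.0), np.float64(-64.0)) (-10, np.float64(-69.0), np.float64(-66.0)) 
[... 1733 characters left out ...]
at64(-68.0), np.float64(-14.0)) (0, np.float64(-68.0), np.float64(-14.0)) (5, np.float64(-68.0), np.float64(-14.0)) (10, np.float64(-67.0), np.float64(-13.0)) (15, np.float64(-65.0), np.float64(-13.0)) (20, np.float64(-62.0), np.float64(-14.0)) (25, np.float64(-58.0), np.float64(-45.0)) (30, np.float64(-51.0), np.float64(-43.0)) 
76 95 0

95 130 1599
(-40, np.float64(-59.0), np.float64(-58.0)) (-35, np.float64(-60.0), np.float64(-58.0)) (-30, np.float64(-60.0), np.float64(-58.0)) (-25, np.float64(-59.0), np.float64(-38.0)) (15, np.float64(-58.0), np.float64(-39.0)) (20, np.float64(-60.0), np.float64(-57.0)) (25, np.float64(-60.0), np.float64(-58.0)) (30, np.float64(-59.0), np.float64(-58.0))
```

```bash
python3 -c "
from m import *
c=bot.calibration('wrist'); print(np.array(c['tool_from_camera']).round(2))
f=200/np.tan(np.radians(c['vertical_fov'])/2)
for t in('wrist0','w1','w2'):
  D=np.load(t+'.npz')['d']; v,u=np.mgrid[0:400,0:640]
  P=np.stack([(u-c['cx'])*D/f,(v-c['cy'])*D/f,D],-1)@np.array(c['tool_from_camera'])[:3,:3].T+np.array(c['tool_from_camera'])[:3,3]
  m=(D>0)&(abs(P[...,0])<14)&(abs(P[...,1])<75)&(P[...,2]>-66)&(P[...,2]<-2); Q=P[m]; print(t,len(Q))
  for s in(-1,1):
    q=Q[Q[:,1]*s>8]; print(len(q),q.min(0).round(),q.max(0).round(), 'px',u[m][Q[:,1]*s>8].min(),u[m][Q[:,1]*s>8].max(),v[m][Q[:,1]*s>8].min())
"
```

```text
[[  -0.     -0.96   -0.29   79.05]
 [   1.     -0.     -0.     -0.74]
 [   0.     -0.29    0.96 -195.54]
 [   0.      0.      0.      1.  ]]
wrist0 2174
1088 [-11. -64. -66.] [ 11. -46. -37.] px 190 242 232
1086 [-10.  45. -66.] [ 11.  63. -37.] px 395 447 232
w1 4386
1666 [-12. -38. -66.] [12. -8. -2.] px 249 308 226
1515 [-12.   8. -66.] [12. 35. -2.] px 332 388 228
w2 4350
1741 [-14. -37. -66.] [14. -8. -3.] px 249 308 207
1774 [-14.   8. -66.] [14. 36. -2.] px 332 388 207
```

```bash
python3 -c "
from m import *
T=np.array([484.,0,0])
# side view of gripper in s4 (TCP_f -31.6,0,83.2) and s1 (-122,-6.5,25.7)
k=cam('side')
for t,tc in(('side0',(9.4,8.3,188.9)),('s4',(-31.6,-.1,83.2)),('s1',(-122.1,-6.5,25.7)),('s6',(-48.2,-.3,62.8))):
  P=tof(cloud(k,np.load(t+'.npz')['d']))-np.array(tc); P=P.reshape(-1,3)
  print(t)
  for lo in range(0,130,6):
    q=P[(P[:,2]>=lo)&(P[:,2]<lo+6)&(abs(P[:,0])<60)&(abs(P[:,1])<110)]
    if len(q)>2: print(lo,len(q),'x',q[:,0].min().round(),q[:,0].max().round(),'y',q[:,1].min().round(),q[:,1].max().round())
"
```

```text
side0
36 17 x -2.0 20.0 y -52.0 49.0
42 36 x 0.0 22.0 y -58.0 58.0
48 63 x -19.0 22.0 y -64.0 58.0
54 73 x -21.0 21.0 y -65.0 59.0
60 74 x -21.0 22.0 y -65.0 59.0
66 73 x -21.0 22.0 y -66.0 59.0
72 75 x -17.0 22.0 y -67.0 60.0
78 70 x -9.0 23.0 y -67.0 60.0
84 72 x -2.0 23.0 y -67.0 61.0
90 29 x -0.0 23.0 y -66.0 60.0
96 17 x -4.0 24.0 y 45.0 55.0
102 64 x -49.0 51.0 y -93.0 77.0
108 186 x -49.0 52.0 y -93.0 76.0
114 303 x -51.0 53.0 y -93.0 77.0
120 261 x -40.0 51.0 y -93.0 78.0
126 383 x -49.0 53.0 y -99.0 85.0
s4
36 11 x -7.0 10.0 y -26.0 22.0
42 31 x -8.0 12.0 y -31.0 30.0
48 44 x -11.0 12.0 y -37.0 34.0
54 51 x -12.0 13.0 y -39.0 35.0
60 66 x -9.0 13.0 y -39.0 35.0
66 56 x -11.0 13.0 y -39.0 36.0
72 57 x -9.0 13.0 y -40.0 38.0
78 56 x -7.0 13.0 y -40.0 37.0
84 44 x -1.0 12.0 y -40.0 39.0
90 24 x -13.0 12.0 y -41.0 35.0
96 14 x -13.0 11.0 y -50.0 26.0
102 67 x -39.0 37.0 y -88.0 83.0
108 162 x -32.0 38.0 y -89.0 85.0
114 251 x -34.0 38.0 y -89.0 84.0
120 260 x -35.0 38.0 y -89.0 84.0
126 270 x -36.0 38.0 y -95.0 88.0
s1
0 21 x 5.0 60.0 y -36.0 107.0
6 31 x 1.0 60.0 y -36.0 109.0

[... 518 characters left out ...]
8.0 y -89.0 86.0
114 193 x -36.0 39.0 y -89.0 86.0
120 207 x -32.0 39.0 y -89.0 84.0
126 227 x -36.0 39.0 y -95.0 91.0
s6
0 112 x -22.0 48.0 y -33.0 34.0
6 443 x -19.0 48.0 y -32.0 34.0
36 13 x -9.0 12.0 y -25.0 22.0
42 26 x -10.0 12.0 y -29.0 28.0
48 43 x -8.0 12.0 y -38.0 34.0
54 53 x -10.0 13.0 y -39.0 34.0
60 52 x -10.0 12.0 y -39.0 35.0
66 52 x -10.0 13.0 y -39.0 36.0
72 54 x -9.0 14.0 y -40.0 36.0
78 55 x -8.0 13.0 y -41.0 38.0
84 37 x -1.0 13.0 y -41.0 37.0
90 19 x -11.0 12.0 y -40.0 35.0
96 11 x -11.0 12.0 y 20.0 25.0
102 60 x -34.0 37.0 y -88.0 86.0
108 164 x -35.0 38.0 y -89.0 86.0
114 241 x -36.0 38.0 y -89.0 84.0
120 227 x -36.0 39.0 y -89.0 86.0
126 258 x -38.0 38.0 y -95.0 89.0
```

The side and wrist depth agree that the real fingertips end about 37 mm above the reported TCP. With that offset, the earlier strokes simply passed over the crown, so I'll repeat the push with it corrected.

```bash
python3 -m crank '[[[0.43,2,0,0,0],[0.43,3.6,0,0,0],[0.43,3.6,0,2,0],[0.43,3.6,0,4.8,0],[0.43,3.6,0,4.8,0],[0.43,3.0,0,4.8,0],[0.43,2.6,0,4.8,0],[0.43,2.3,0,4.8,0],[0.43,2.1,0,4.8,0],[0.43,2.1,0,4.8,0]]]'; python3 -c "
from m import *
tool()"; python3 -m crank '[[[0.43,-0.3,0,0,0],[0.43,-0.6,0,-0.2,0],[0.43,-0.9,0,-0.5,0],[0.43,-1.2,0,-0.8,0],[0.43,-1.5,0,-1.1,0],[0.43,-1.8,0,-1.4,0],[0.43,-2.1,0,-1.7,0],[0.43,-2.4,0,-1.95,0],[0.43,-2.4,0,-1.95,0],[0.43,-2.4,0,-1.95,0]]]'; python3 -c "
from m import *
tool(); k,r,d=snap('side','s7'); 
P=tof(cloud(k,d))[180:270,330:430].reshape(-1,3); Q=P[(P[:,2]>40)&(P[:,2]<130)&(P[:,1]>-8)&(P[:,1]<8)&(P[:,0]>-80)&(P[:,0]<80)]
print(Q[np.argsort(Q[:,0])][::8].round(0).tolist())"
```

```text
time: 7.55
tool_pos: [503.3, 75.8, 15.7]
tcp_rot: [3.14, -0.0, 1.745]
contact_force: [0.2, 0.9, 0.7]
grip_width: 39.5
finger_force: 0.9
t 7.55 tcp_f [-68.9   0.4  15.7] yaw 100.0 F [0.2 0.9 0.7] w 39.5
time: 8.55
tool_pos: [506.8, 52.1, 34.4]
tcp_rot: [3.142, -0.0, 1.745]
contact_force: [-0.8, 2.7, 1.9]
grip_width: 39.4
finger_force: 1.2
t 8.55 tcp_f [-44.9  -0.3  34.4] yaw 100.0 F [-0.8  2.7  1.9] w 39.4
[[-35.0, 0.0, 91.0], [-31.0, -6.0, 91.0], [-29.0, -4.0, 89.0], [-26.0, -4.0, 88.0], [-23.0, -6.0, 89.0], [-21.0, -4.0, 84.0], [-18.0, 2.0, 83.0], [-17.0, 1.0, 81.0], [-15.0, 3.0, 80.0], [-12.0, 4.0, 78.0], [-10.0, -4.0, 81.0], [-7.0, 3.0, 77.0], [-4.0, -7.0, 78.0], [-2.0, -5.0, 73.0], [-0.0, -2.0, 76.0], [2.0, 2.0, 73.0], [5.0, -7.0, 71.0], [7.0, 7.0, 69.0], [11.0, 1.0, 72.0], [13.0, 5.0, 69.0], [15.0, 7.0, 67.0], [17.0, -8.0, 67.0], [19.0, 1.0, 67.0], [20.0, -5.0, 50.0], [22.0, 4.0, 66.0], [23.0, 4.0, 64.0], [25.0, 0.0, 63.0]]
```

```bash
python3 -m crank '[[[0.43,-0.3,0,-0.25,0],[0.43,-0.7,0,-0.5,0],[0.43,-1.1,0,-0.8,0],[0.43,-1.5,0,-1.0,0],[0.43,-1.9,0,-1.15,0],[0.43,-2.3,0,-1.3,0],[0.43,-2.7,0,-1.4,0],[0.43,-3.1,0,-1.4,0],[0.43,-3.5,0,-1.4,0],[0.43,-3.5,0,-1.4,0]]]'; python3 -c "
from m import *
tool(); k,r,d=snap('side','s8'); 
P=tof(cloud(k,d))[180:290,330:450].reshape(-1,3); Q=P[(P[:,2]>20)&(P[:,2]<130)&(P[:,1]>-8)&(P[:,1]<8)&(P[:,0]>-80)&(P[:,0]<100)]
print(Q[np.argsort(Q[:,0])][::8].round(0).tolist())"
```

```text
time: 9.6
tool_pos: [513.1, 17.3, 48.5]
tcp_rot: [3.141, 0.0, 1.745]
contact_force: [0.4, 0.4, 1.4]
grip_width: 39.6
finger_force: 0.7
t 9.6 tcp_f [-9.5 -0.1 48.5] yaw 100.0 F [0.4 0.4 1.4] w 39.6
[[-26.0, 3.0, 80.0], [-14.0, -1.0, 85.0], [-5.0, 5.0, 92.0], [3.0, -8.0, 98.0], [6.0, 1.0, 97.0], [8.0, 2.0, 95.0], [10.0, -7.0, 98.0], [12.0, 2.0, 95.0], [13.0, 8.0, 88.0], [15.0, 3.0, 77.0], [16.0, -4.0, 84.0], [17.0, -3.0, 84.0], [18.0, -3.0, 79.0], [19.0, 7.0, 82.0], [20.0, -6.0, 74.0], [23.0, -2.0, 72.0], [25.0, -2.0, 73.0], [26.0, 3.0, 69.0], [28.0, 5.0, 66.0], [29.0, 7.0, 64.0], [31.0, 6.0, 63.0], [33.0, 8.0, 61.0], [34.0, -4.0, 62.0], [36.0, 0.0, 58.0], [37.0, 7.0, 59.0], [39.0, 8.0, 61.0], [42.0, -3.0, 53.0], [43.0, 8.0, 49.0], [44.0, 7.0, 47.0]]
```

```bash
python3 -m crank '[[[0.43,-0.4,0,-0.05,0],[0.43,-0.8,0,-0.1,0],[0.43,-1.2,0,-0.1,0],[0.43,-1.6,0,-0.1,0],[0.43,-2.0,0,0,0],[0.43,-2.0,0,0,0],[0.43,-2.0,0,0,0],[0.43,-2.0,0,0,0],[0.43,-2.0,0,0,0],[0.43,-2.0,0,0,0]]]'; python3 -c "
from m import *
tool(); k,r,d=snap('side','s9'); 
P=tof(cloud(k,d))[180:290,330:450].reshape(-1,3); Q=P[(P[:,2]>20)&(P[:,2]<130)&(P[:,1]>-8)&(P[:,1]<8)&(P[:,0]>-80)&(P[:,0]<100)]
print(Q[np.argsort(Q[:,0])][::8].round(0).tolist())"
```

```text
time: 10.65
tool_pos: [516.3, -1.7, 48.5]
tcp_rot: [3.142, 0.0, 1.746]
contact_force: [-0.7, 0.4, 0.4]
grip_width: 39.8
finger_force: 0.0
t 10.65 tcp_f [ 9.8 -0.2 48.5] yaw 100.0 F [-0.7  0.4  0.4] w 39.8
[[-1.0, 6.0, 80.0], [4.0, 7.0, 81.0], [7.0, 6.0, 81.0], [11.0, 7.0, 81.0], [14.0, -8.0, 79.0], [17.0, -3.0, 82.0], [21.0, 6.0, 81.0], [26.0, -7.0, 82.0], [27.0, -7.0, 81.0], [31.0, 0.0, 80.0], [34.0, -7.0, 80.0], [38.0, -2.0, 81.0], [40.0, -1.0, 80.0], [43.0, -1.0, 79.0], [46.0, -3.0, 80.0], [49.0, -3.0, 80.0], [52.0, 3.0, 79.0], [52.0, 3.0, 33.0], [53.0, 5.0, 50.0], [53.0, 4.0, 38.0], [53.0, -8.0, 44.0], [53.0, 4.0, 54.0], [54.0, 8.0, 28.0], [54.0, 5.0, 30.0], [54.0, -6.0, 59.0], [55.0, 1.0, 20.0], [55.0, -0.0, 69.0], [55.0, -3.0, 71.0], [56.0, -7.0, 28.0], [57.0, -6.0, 82.0]]
```

Depth shows the piston lying flat, its top at z≈81 and its axial extent about -3 to 55. I'll drop in behind it, check the bore and then push along.

```bash
python3 -m crank '[[[0.43,1.8,0,0,0],[0.43,3.6,0,0,0],[0.2,3.6,0,1,0],[0.2,3.6,0,3,0],[0.2,3.6,0,4.5,0],[0.2,3.6,0,4.5,0],[0.2,2.8,0,4.5,0],[0.2,2.4,0,4.5,0],[0.2,2.0,0,4.5,0],[0.2,1.6,0,4.5,0]]]'; cat > bore.py <<'E'
from m import *
import sys
tool(); k,r,d=snap('side',sys.argv[1]); P=tof(cloud(k,d)); g=r.max(2)
m=((P[...,2]>60)&(P[...,2]<95)&(abs(P[...,1])<30)&(P[...,0]>-10)&(P[...,0]<115)); q=P[m]; print("x",np.percentile(q[:,0],[2,98]),"ztop",np.percentile(q[:,2],97))
x0,x1=float(sys.argv[2]),float(sys.argv[3])
b=np.zeros((400,640),np.uint8)
for v in range(150,320):
  for u in range(330,460):
    w=tof(ray(k,u,v,80)); 
    if x0<w[0]<x1 and abs(w[1])<26 and g[v,u]<95: b[v,u]=255
for C in cv2.findContours(b,0,1)[0]:
  if cv2.contourArea(C)>=8:
    M=cv2.moments(C); u,v=M["m10"]/M["m00"],M["m01"]/M["m00"]; print("dark",cv2.contourArea(C),round(u),round(v),"@z78",tof(ray(k,u,v,78)).round(1))
E
python3 bore.py s10 5 50
```

```text
time: 11.7
tool_pos: [514.3, 13.7, 4.1]
tcp_rot: [3.14, 0.0, 1.745]
contact_force: [1.2, 2.9, -0.1]
grip_width: 18.3
finger_force: 1.7
t 11.7 tcp_f [-5.8  0.5  4.1] yaw 100.0 F [ 1.2  2.9 -0.1] w 18.3
x [-4.04789962 64.44777493] ztop 87.45968706714474
dark 21.5 390 226 @z78 [24.7 -2.5 78. ]
```

```bash
python3 -m crank '[[[0.2,-0.5,0,0,0],[0.2,-1.0,0,0,0],[0.2,-1.5,0,0,0],[0.2,-2.0,0,0,0],[0.2,-2.5,0,0,0],[0.2,-3.0,0,0,0],[0.2,-3.4,0,0,0],[0.2,-3.8,0,0,0],[0.2,-4.1,0,0,0],[0.2,-4.2,0,0,0]]]'; python3 bore.py s11 50 97
```

```text
time: 12.75
tool_pos: [520.7, -27.8, 3.3]
tcp_rot: [-3.141, -0.0, 1.745]
contact_force: [1.6, 3.4, -0.2]
grip_width: 18.4
finger_force: 1.5
t 12.75 tcp_f [36.2 -0.4  3.3] yaw 100.0 F [ 1.6  3.4 -0.2] w 18.4
x [ 36.55393819 106.51824041] ztop 85.83760546727675
dark 23.0 403 238 @z78 [66.7 -0.6 78. ]
```

```bash
python3 -m crank '[[[0.2,-0.15,0,0,0],[0.2,-0.3,0,0,0],[0.2,-0.4,0,0,0],[0.2,-0.5,0,0,0],[0.2,-0.5,0,0,0],[0.2,-0.5,0,0,0],[0.2,-0.5,0,0,0],[0.2,-0.5,0,0,0],[0.2,-0.5,0,0,0],[0.2,-0.5,0,0,0]]]'; python3 bore.py s12 50 97
```

```text
time: 13.8
tool_pos: [521.4, -28.8, 3.0]
tcp_rot: [3.142, -0.005, 1.746]
contact_force: [3.2, 18.7, -1.8]
grip_width: 18.1
finger_force: 9.0
t 13.8 tcp_f [37.3  0.1  3. ] yaw 100.0 F [ 3.2 18.7 -1.8] w 18.1
x [ 37.6553082  106.98578209] ztop 84.356287288154
dark 23.0 403 239 @z78 [67.7 -0.4 78. ]
```

The piston is against the stop: 18.7 N, crown at ~107-108, bore dark spot at y≈-0.4. Next I back off, rise, turn and go outside the keeper.

```bash
python3 -m crank '[[[0.2,1,0,0,0],[0.2,2.5,0,0,0],[0.2,2.5,0,-4,0],[0.1,2.5,0,-8.5,0],[0,2.5,0,-13,-5],[0,0,2,-13,-13],[0,-2,5,-13,-21],[0,-5,8,-13,-29],[0,-5.1,11,-13,-37],[0,-5.1,14,-13,-45]]]'; python3 -m crank '[[[0,0,0,0,-8],[0,0,0,0,-16],[0,0,0,0,-24],[0,0,0,0,-32],[0,0,0,0,-40],[0,0,0,0,-45],[0,0,0,0,-45],[0,0,0,0,-45],[0,0,0,0,-45],[0,0,0,0,-45]]]'; python3 -c "
from m import *
tool();k,r,d=snap('side','s13'); P=tof(cloud(k,d)).reshape(-1,3)
Q=P[(P[:,0]>80)&(P[:,0]<105)&(P[:,1]>85)&(P[:,1]<160)]
for z in range(30,190,8):
  q=Q[(Q[:,2]>=z)&(Q[:,2]<z+8)]
  if len(q)>1: print(z,len(q),'x',q[:,0].min().round(),q[:,0].max().round(),'y',q[:,1].min().round(),q[:,1].max().round())
q=P[(P[:,2]>60)&(P[:,2]<95)&(abs(P[:,1])<30)&(P[:,0]>-10)&(P[:,0]<115)]; print(np.percentile(q[:,0],[1,99]))"
```

```text
time: 14.85
tool_pos: [669.1, -59.2, 133.2]
tcp_rot: [-3.141, -0.0, 2.534]
contact_force: [-0.3, -0.7, -0.5]
grip_width: 0.6
finger_force: 0.0
time: 15.85
tool_pos: [668.4, -58.3, 133.4]
tcp_rot: [-3.141, -0.0, -2.968]
contact_force: [0.1, -0.9, 0.1]
grip_width: 0.4
finger_force: 0.0
t 15.85 tcp_f [ 91.8 139.7 133.4] yaw -170.1 F [ 0.1 -0.9  0.1] w 0.4
30 3 x 96.0 99.0 y 86.0 89.0
38 22 x 81.0 98.0 y 85.0 113.0
46 75 x 80.0 98.0 y 85.0 112.0
54 24 x 80.0 98.0 y 101.0 114.0
62 24 x 81.0 98.0 y 100.0 110.0
70 24 x 82.0 100.0 y 100.0 110.0
78 27 x 81.0 98.0 y 99.0 109.0
86 19 x 84.0 99.0 y 100.0 110.0
94 23 x 83.0 98.0 y 94.0 110.0
102 42 x 81.0 98.0 y 92.0 108.0
110 33 x 80.0 98.0 y 91.0 107.0
118 28 x 81.0 99.0 y 97.0 107.0
126 14 x 83.0 98.0 y 93.0 105.0
134 42 x 81.0 100.0 y 91.0 109.0
142 40 x 81.0 98.0 y 93.0 110.0
166 6 x 87.0 95.0 y 128.0 130.0
174 25 x 82.0 101.0 y 126.0 131.0
182 36 x 81.0 104.0 y 127.0 130.0
[ 49.60297622 107.17595063]
```

```bash
python3 -m crank '[[[0,0,0,3,0],[0,0,0,6.5,0],[0,0.7,0,6.5,0],[0,1.4,0,6.5,0],[0,1.9,0,6.2,0],[0,2.4,0,5.9,0],[0,2.9,0,5.5,0],[0,3.4,0,5.2,0],[0,3.9,0,4.95,0],[0,4.4,0,4.8,0]]]'; cat > kp.py <<'E'
from m import *
import sys
tool();k,r,d=snap('side',sys.argv[1]); P=tof(cloud(k,d)).reshape(-1,3)
Q=P[(P[:,0]>80)&(P[:,0]<105)&(P[:,1]>-50)&(P[:,1]<170)&(P[:,2]>60)]
for y in range(-48,170,8):
  q=Q[(Q[:,1]>=y)&(Q[:,1]<y+8)]
  if len(q)>1: print(y,len(q),'x',q[:,0].min().round(),q[:,0].max().round(),'z',q[:,2].min().round(),q[:,2].max().round())
E
python3 kp.py s14
```

```text
time: 16.9
tool_pos: [625.3, -66.3, 86.4]
tcp_rot: [-3.141, 0.002, -2.967]
contact_force: [1.6, -1.1, 2.3]
grip_width: 0.6
finger_force: 1.2
t 16.9 tcp_f [92.2 95.9 86.4] yaw -170.0 F [ 1.6 -1.1  2.3] w 0.6
-48 400 x 82.0 101.0 z 460.0 543.0
-40 375 x 84.0 105.0 z 61.0 542.0
-32 225 x 81.0 105.0 z 60.0 538.0
-24 68 x 80.0 105.0 z 65.0 530.0
-16 50 x 82.0 105.0 z 60.0 81.0
-8 42 x 80.0 105.0 z 63.0 493.0
0 39 x 80.0 105.0 z 60.0 82.0
8 32 x 80.0 105.0 z 64.0 80.0
16 16 x 82.0 104.0 z 62.0 77.0
24 10 x 83.0 105.0 z 61.0 70.0
40 29 x 93.0 104.0 z 427.0 443.0
48 196 x 81.0 105.0 z 319.0 470.0
56 886 x 80.0 105.0 z 141.0 477.0
64 433 x 80.0 105.0 z 114.0 482.0
72 231 x 80.0 105.0 z 103.0 484.0
80 219 x 80.0 105.0 z 60.0 486.0
88 94 x 81.0 105.0 z 60.0 486.0
96 66 x 80.0 105.0 z 60.0 486.0
104 19 x 80.0 104.0 z 62.0 485.0
112 4 x 81.0 93.0 z 481.0 483.0
```

```bash
python3 -m crank '[[[0,0.6,0,-0.2,0],[0,1.2,0,-0.35,0],[0,1.7,0,-0.4,0],[0,2.3,0,-0.4,0],[0,2.9,0,-0.4,0],[0,3.5,0,-0.4,0],[0,4.1,0,-0.4,0],[0,4.7,0,-0.35,0],[0,5.2,0,-0.3,0],[0,5.2,0,-0.3,0]]]'; python3 kp.py s15 | head -22
```

```text
time: 17.95
tool_pos: [573.1, -75.0, 88.3]
tcp_rot: [3.141, -0.001, -2.967]
contact_force: [-0.4, 0.3, 0.3]
grip_width: 0.1
finger_force: 0.0
t 17.95 tcp_f [91.8 43.  88.3] yaw -170.0 F [-0.4  0.3  0.3] w 0.1
-32 59 x 80.0 104.0 z 60.0 71.0
-24 58 x 80.0 105.0 z 67.0 78.0
-16 61 x 80.0 105.0 z 62.0 447.0
-8 155 x 80.0 105.0 z 60.0 446.0
0 921 x 80.0 105.0 z 61.0 477.0
8 334 x 80.0 105.0 z 60.0 483.0
16 363 x 80.0 105.0 z 62.0 486.0
24 188 x 80.0 105.0 z 64.0 488.0
32 131 x 80.0 105.0 z 109.0 488.0
40 52 x 80.0 105.0 z 100.0 487.0
48 41 x 81.0 103.0 z 97.0 487.0
56 45 x 80.0 103.0 z 60.0 486.0
64 82 x 81.0 99.0 z 61.0 484.0
72 51 x 82.0 99.0 z 63.0 98.0
80 22 x 82.0 99.0 z 74.0 93.0
88 2 x 84.0 88.0 z 88.0 88.0
```

```bash
python3 -m crank '[[[0,0.5,0,0,0],[0,1.0,0,0.1,0],[0,1.4,0,0.2,0],[0,1.4,0,0.2,0],[0,1.4,0,0.2,0],[0,1.4,0,0.2,0],[0,1.4,0,-1,0],[0,1.4,0,-4,0],[0,1.4,0,-8,0],[0,1.4,0,-8,0]]]'; python3 kp.py s16 | head -20;  python3 -c "
import cv2
cv2.imwrite('pics/s16c.png',cv2.resize(cv2.imread('pics/s16.png')[150:310,310:500],(712,600)))"
```

```text
time: 19.0
tool_pos: [563.5, -78.2, 175.0]
tcp_rot: [-3.137, 0.01, -2.967]
contact_force: [0.6, 0.6, -0.2]
grip_width: 0.8
finger_force: 0.0
t 19.0 tcp_f [ 93.3  33.  175. ] yaw -170.0 F [ 0.6  0.6 -0.2] w 0.8
-48 38 x 84.0 100.0 z 83.0 100.0
-40 43 x 83.0 101.0 z 85.0 101.0
-32 73 x 82.0 105.0 z 60.0 100.0
-24 104 x 81.0 105.0 z 67.0 527.0
-16 482 x 80.0 105.0 z 60.0 522.0
-8 814 x 80.0 105.0 z 61.0 509.0
0 388 x 80.0 105.0 z 61.0 491.0
8 151 x 80.0 105.0 z 62.0 492.0
16 263 x 80.0 105.0 z 64.0 261.0
24 44 x 81.0 105.0 z 60.0 99.0
32 30 x 82.0 100.0 z 89.0 98.0
40 31 x 81.0 100.0 z 87.0 99.0
48 79 x 81.0 100.0 z 60.0 100.0
56 37 x 81.0 99.0 z 61.0 99.0
```

View pics/s16c.png

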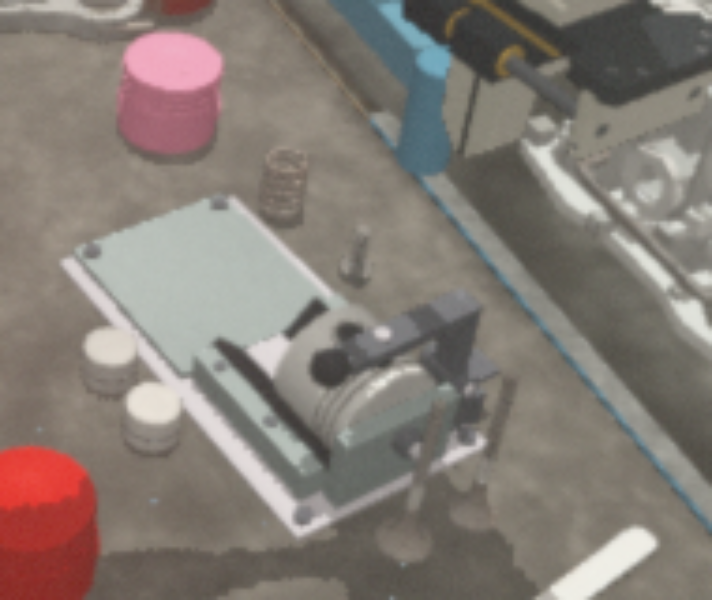

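```bash
python3 bore.py s17 50 80; python3 -c "
from m import *
P=tof(cloud(cam('side'),np.load('s17.npz')['d'])).reshape(-1,3)
q=P[(P[:,2]>70)&(P[:,2]<84)&(abs(P[:,1])<15)&(P[:,0]>20)&(P[:,0]<115)]; print(np.percentile(q[:,0],[1,99]),np.median(q[:,2]))"
```

```text
t 19.05 tcp_f [ 92.7  31.7 172.2] yaw -170.0 F [-0.4 -0.  -0.4] w 0.6
x [ 49.85218591 106.73604631] ztop 94.70243177188864
dark 26.5 401 241 @z78 [69.6 -7.5 78. ]
[ 49.46653796 107.29435415] 79.39231147216015
```

The last view shows the keeper closed across the piston, which is lying with its crown at the stop. The bore faces up at about (350,328) in the crop, unchanged since the push, and the bench parts are undisturbed.

```bash
python3 -c "
from plant import bot
print(bot.close_job())"
```

```text
the job is handed in; nothing more can be done
None
```

The piston lies in the cradle with its crown against the end stop, bore up to within about 4°, and the keeper's pad is down on it; I handed the job in at about 19 s with the arm clear.

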